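# Shut and latch the tub of tile offcuts

### The arm

A 6-joint arm with a two-finger parallel gripper is mounted at the origin on the work surface. World frame = base frame: x ahead of the robot, y to its left, z up, the work surface at z = 0. Lengths are in mm, angles in degrees, forces in N, time in s.
With the tool pointing down it reaches from about 325 to 925 mm from the base axis. Payload 3.1 kg.
Tool frame: the origin (TCP) lies at the very end of the fingers, on their centre line; the grasp point (between the pads) lies grasp_offset behind it (grasp_offset is the distance from the TCP to the grasp point, in mm); z points along the fingers, y is the line along which they close (so a half turn about z gives the same grasp; the last joint's range is limited). The gripper opens to 85 mm and grips with 20 to 120 N. Pads are 22 mm wide; open, the fingers measure 114 mm over their backs; the gripper's body (76 mm by 85 mm) begins 54 mm behind the grasp point. The pads swing forward as they close: fully open they stand 13 mm farther back than shut.
Start: joints at [-6.429, 12.427, 92.441, -0, 75.132, -6.429], TCP at [625.011, 0.021, 231.3] pointing down, gripper open.
Joint ranges: [-157.48, 157.48], [-44.54, 120.13], [17.64, 146.25], [-64.5, 244.5], [7.68, 150.69], [-147.95, 147.95]. Speed limits (degrees/s): [159.86, 159.86, 180, 180, 180, 180].

### API

Orientations are given as [roll, pitch, yaw] about the fixed x, y, z axes, in that order (R = Rz(yaw) Ry(pitch) Rx(roll)).
In Python, from station import * gives the robot as it stands. Calls block until the motion is done:
- goto(position, orientation): joint-space move of the TCP to a pose.
- move_l(position, attitude=None, speed=150): straight line of the TCP; attitude=None keeps the orientation; speed is the mean speed in mm/s.
- move_j(angles): joint-space move.
- grip(opening, squeeze=None): finger opening in mm; squeeze is the grip in N (None keeps the last); returns when the fingers have stopped.
- wait(seconds).
- solve_ik(position, orientation): joint angles nearest the present ones, or None.
- get_obs(): the state.
- get_image(name): name is "scene" or "side" or "wrist"; returns the picture (384x512x3 uint8, red, green, blue); there is no depth.
- get_calibration(name): a dict with "fx", "fy", "cx", "cy" (pixels), "D" ([k1, k2, p1, p2, k3] as OpenCV has them; the pictures are not rectified), "R" (3x3) and "t" (3): a world point X has camera coordinates R X + t; the wrist camera has in their place "mount" (4x4, takes a point from camera to tool coordinates, whose origin is the TCP and whose axes are the flange's). Camera axes: x right, y down, z forward; pixel columns grow to the right and rows downward; lengths in mm; the calibration is good to about 2 mm. A picture is of the moment at which its call begins: read the wrist's pose just before it. get_calibration takes no time and is no camera call.
A pose or a line that the arm cannot do raises Unreachable and nothing moves.
- sign_off(): hands the job in; it is judged then, once.
Trained networks look in the newest picture that a camera, given by its name, has taken for a name from the list of things; names that differ only in an ending like _2 or _b are one class to them, and where a whole thing is asked for, a point or a joint stands for the part that bears it (a point fixed in the world has none). Each returns a list of dicts, best first, with "score" (0 to 1); they miss things now and then, are a little off and sometimes report something else, mostly with a low value. They report only what shows in the picture. A call takes as long as a camera call. They do not tell look-alikes from the thing itself.
- spot_in(name, camera): "extent" ([centre column, centre row, width, height] in pixels, round what is visible of it).
- regions_of(name, camera): "region" (384x512 bool, what is visible of it) and "extent" ([centre column, centre row, width, height] in pixels, round what is visible of it).
The state is a dict: "t": time; "joint_pos": joint angles; "qvel": joint speeds; "effort": joint torques, N m; "tcp_pos": TCP position; "ee_rot": TCP orientation; "wrist_force": force on the tool from outside, world axes, zero at the start; "moment": the same for the moment, N m; "grip_width": finger opening in mm; "grip_force": force on a finger pad.
Only numpy, scipy, OpenCV 4.12 (cv2) and the standard library are available. Lean on these libraries where they do the work, as an engineer would, in place of code of your own. Each camera call takes 0.05 s, during which the arm holds its last target. There are 200 camera calls.

### The job

Close the open plastic tub of tile offcuts using only the fingers: push its raised lid over until it lies fully shut, and then, with the lid shut, push both latches on its front edge down and in until they lie flat against the front of the tub. Do not pick up or shove the tub, leave everything else on the bench where it is, and finish with the hand clear.

Things in the scene. Friction and masses are not known exactly. Their poses are not given: they have to be found in the camera images.
- tub: The open tub, loose, about 0.9 kg: white plastic, tile offcuts in it, 130 (x) by 200 (y) by 80 mm high, the largest tub and the only open one. Origin: centre of its underside. z is up; its -x side is the front, where the latches close (turned roughly to the robot); +y is its left end seen from the robot. The lid is hinged on the far (+x) long side.
- lid_hinge (a point): Middle of the lid's hinge line on the tub's far top edge: 65 mm towards +x and 80 mm up from the tub's origin. The line runs along the tub's y.
- lid (a joint): Angle of the grey plastic lid: 0 lies shut (level), 1.57 stands upright, up to 1.9 leans back. A flat plate 8 mm thick, 208 mm wide, 135 mm from hinge line to front edge; its underside passes through the hinge line (upper face 88 mm above the bench when shut). Stiff hinge (0.10 N m): it stays where left and must be pushed all the way.
- lid_edge (a point): Middle of the lid's front edge, on its upper (outer) face, between the two latches; moves with the lid.
- latch_left (a joint): Angle of the left latch (at y = +62 mm of the tub), a black plastic flap hinged on the lid's front edge: 0 hangs straight down against the tub's front (latched), 1.57 sticks straight out in the plane of the lid, up to 1.9. The flap is 36 mm wide (along y), 30 mm long, 4 mm thick. Friction (0.015 N m) keeps it where it is left.
- latch_right (a joint): The same for the right latch, at y = -62 mm of the tub. Both latches' hinge line lies 137 mm from the lid's hinge line and 4 mm above the lid's underside: with the lid shut it is 72 mm in front of the tub's centre and 84 mm above the bench.
- latch_left_end (a point): Middle of the free end of the left latch, 30 mm from its hinge line.
- latch_right_end (a point): Middle of the free end of the right latch, 30 mm from its hinge line.
- jar: Small glass jar with a steel cap, 60 mm across, 70 mm high, standing near one end of the tub. Leave alone. Origin: centre of its underside.
- dipper: Orange plastic dipper: round cup 96 mm across, 65 mm high, with a flat handle reaching 153 mm from its centre towards its -x; stands near the other end of the tub. Leave alone. Origin: centre of its underside.
- brush: Wooden-handled brush lying behind the tub, lower than 40 mm. Leave alone. Origin: on its underside.
- hanger: Black plastic hanger with its hook, 200 mm wide and 8 mm thick, lying flat on the robot's right. Leave alone. Origin: on its underside, where the arms meet.
- stack_low: Lowest of a stack of three small shut tubs, each 138 by 158 by 60 mm, on the robot's left. Leave alone. Origin: centre of its underside.
- stack_mid: Middle one of the stack. Leave alone.
- stack_top: Top one of the stack; its top is 180 mm above the bench. Leave alone.
Not all that is in view belongs to the job. Leave any brown or yellow look-alike of the tub alone.

How it is judged:
By the outcome, as a careful person would: the job done as asked, in the order asked, and still so for the second after the job is handed in, with the robot touching nothing.
It also fails if it takes over 58 s, if anything falls off the work surface, if the arm or the gripper's body presses on something with over 40 N, if the wrist force passes 120 N, or if a joint passes its speed limit or range.

## Working session

There is one attempt and no reset: what is moved stays moved. The work goes in short steps, each a Python script; the robot and the scene stay as the last script left them, time stands still between calls to the robot, and variables do not carry over. Pictures are saved under pics/ and viewed, at most 10 in all, crops included, and the job is handed in when it is done.

```bash
mkdir -p pics; ls; python3 - <<'E'
from station import *
import cv2,numpy as np
o=get_obs();print(o['t'],o['tcp_pos'],o['ee_rot'])
ims=[]
for n in("scene","side"):
    im=get_image(n);cv2.imwrite(f'pics/{n}0.png',im[:,:,::-1])
    c=get_calibration(n);print(n,{k:np.round(v,3).tolist() for k,v in c.items()})
    print('campos',-np.array(c['R']).T@np.array(c['t']))
    for k in("tub","lid","latch_left","lid_edge","jar","dipper"):
        print(k,[(np.round(d['extent']).tolist(),round(d['score'],2)) for d in spot_in(k,n)])
E
```

```text
pics
0.0 [6.24200411e+02 1.08633044e-01 2.29966662e+02] [-1.79865149e+02 -1.70933796e-02  8.99983241e+01]
scene {'fx': 377.672, 'fy': 377.672, 'cx': 247.932, 'cy': 196.556, 'D': [0.041, 0.0, 0.0, 0.0, 0.0], 'R': [[0.165, 0.986, -0.013], [0.8, -0.142, -0.584], [-0.577, 0.086, -0.812]], 't': [-88.948, -327.575, 1712.543]}
campos [1265.54131357 -105.7248198  1198.01879641]
tub [([288.0, 161.0, 47.0, 56.0], 0.87), ([243.0, 215.0, 63.0, 40.0], 0.81), ([149.0, 175.0, 53.0, 63.0], 0.69)]
lid [([149.0, 168.0, 49.0, 45.0], 0.98), ([244.0, 212.0, 71.0, 28.0], 0.96), ([290.0, 156.0, 49.0, 46.0], 0.71)]
latch_left [([264.0, 207.0, 11.0, 13.0], 0.42)]
lid_edge [([246.0, 213.0, 64.0, 27.0], 0.73), ([146.0, 169.0, 49.0, 45.0], 0.64), ([376.0, 188.0, 47.0, 37.0], 0.26)]
jar [([295.0, 224.0, 18.0, 21.0], 0.9), ([223.0, 203.0, 8.0, 4.0], 0.51), ([375.0, 188.0, 51.0, 40.0], 0.3)]
dipper [([193.0, 208.0, 27.0, 49.0], 0.81), ([298.0, 225.0, 16.0, 22.0], 0.24)]
side {'fx': 417.256, 'fy': 417.256, 'cx': 260.087, 'cy': 189.947, 'D': [0.022, 0.0, 0.0, 0.0, 0.0], 'R': [[-0.936, -0.352, -0.012], [-0.161, 0.46, -0.873], [0.313, -0.815, -0.487]], 't': [462.988, 152.809, 1389.603]}
campos [  23.44114273 1225.70307601  815.97070353]
tub [([304.0, 241.0, 76.0, 72.0], 0.85), ([251.0, 184.0, 71.0, 90.0], 0.63), ([341.0, 169.0, 56.0, 38.0], 0.62)]
lid [([236.0, 165.0, 37.0, 61.0], 0.91), ([344.0, 160.0, 62.0, 26.0], 0.91), ([301.0, 230.0, 74.0, 47.0], 0.66), ([217.0, 219.0, 17.0, 18.0], 0.16)]
latch_left [([222.0, 153.0, 8.0, 10.0], 0.65)]
lid_edge [([342.0, 162.0, 56.0, 22.0], 0.85), ([302.0, 229.0, 72.0, 48.0], 0.63), ([221.0, 155.0, 9.0, 13.0], 0.42)]
jar []
dipper [([287.0, 173.0, 48.0, 18.0], 0.85), ([282.0, 159.0, 42.0, 22.0], 0.41)]
```

```bash
python3 - <<'E'
import cv2,numpy as np
a=cv2.imread('pics/scene0.png')[110:290,120:420];b=cv2.imread('pics/side0.png')[100:290,170:390]
cv2.imwrite('pics/a.png',cv2.resize(a,(800,480),interpolation=cv2.INTER_CUBIC))
cv2.imwrite('pics/b.png',cv2.resize(b,(660,570),interpolation=cv2.INTER_CUBIC))
E
```

```text
(no output)
```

View pics/a.png

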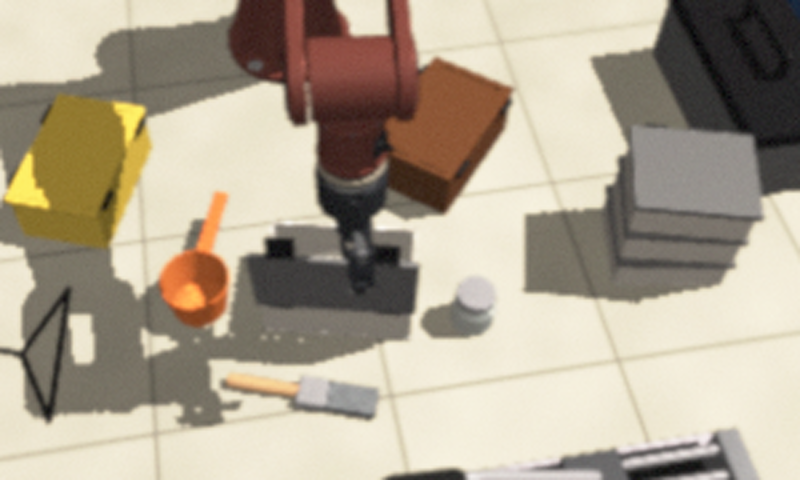

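View pics/b.png

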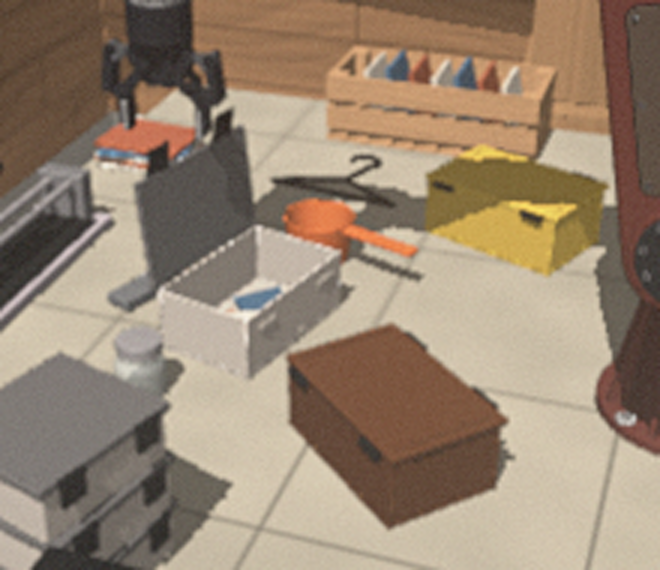

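The tub, with its lid roughly upright, is at side crop (250,280), and the lid's top edge runs from (138,180) to (247,125). In the scene crop, the lid spans (250..418, 255..312), with the latches sticking up at (280,247) and (387,255). I'll fit the model to these points.

```bash
cat > fit.py <<'E'
import numpy as np,cv2
from scipy.optimize import least_squares
from station import get_calibration
C={n:get_calibration(n) for n in("scene","side")}
def proj(n,P):
    c=C[n];K=np.array([[c['fx'],0,c['cx']],[0,c['fy'],c['cy']],[0,0,1]])
    return cv2.projectPoints(np.atleast_2d(P).astype(float),cv2.Rodrigues(np.array(c['R']))[0],np.array(c['t'],float),K,np.array(c['D']))[0][:,0]
def W(p,L):
    c,s=np.cos(p[2]),np.sin(p[2]);L=np.asarray(L,float)
    return np.array([p[0]+c*L[0]-s*L[1],p[1]+s*L[0]+c*L[1],L[2]])
def lid(p,u,v,w):
    a=p[3];return [65-u*np.cos(a)+w*np.sin(a),v,80+u*np.sin(a)+w*np.cos(a)]
def latch(p,side,l,dv=0):
    a=p[3];q=p[4 if side>0 else 5];b=np.array([-np.cos(a),0,np.sin(a)]);n=np.array([np.sin(a),0,np.cos(a)])
    return np.array(lid(p,137,side*62+dv,4))+l*(-n*np.cos(q)+b*np.sin(q))
E
cat > f1.py <<'E'
from fit import *
S=lambda x,y:(170+x/3,100+y/3)
A=lambda x,y:(120+x*300/800,110+y*180/480)
obs=[('side',lambda p:[65,100,80],S(160,292)),('side',lambda p:[65,-100,80],S(258,229)),('side',lambda p:[-65,-100,80],S(342,258)),
('side',lambda p:[-65,100,80],S(248,320)),('side',lambda p:[-65,100,0],S(250,376)),('side',lambda p:[65,100,0],S(165,338)),
('side',lambda p:lid(p,135,104,0),S(138,183)),('side',lambda p:lid(p,135,-104,0),S(246,126)),('side',lambda p:lid(p,0,-104,0),S(255,225)),
('scene',lambda p:lid(p,135,104,8),A(418,266)),('scene',lambda p:lid(p,135,-104,8),A(249,257)),
('scene',lambda p:lid(p,0,104,8),A(413,313)),('scene',lambda p:lid(p,0,-104,8),A(266,306)),
('scene',lambda p:latch(p,1,15),A(387,254)),('scene',lambda p:latch(p,-1,15),A(280,247)),
('side',lambda p:latch(p,1,30),S(160,144)),('side',lambda p:latch(p,-1,30),S(224,108))]
def res(p):return np.concatenate([proj(n,W(p,f(p)))[0]-z for n,f,z in obs])
r=least_squares(res,[650,0,0,1.6,1.57,1.57],loss='soft_l1',x_scale=[10,10,.1,.1,.1,.1])
print(np.round(r.x,3));print(np.round(res(r.x).reshape(-1,2),1).tolist())
p=r.x;np.save('p.npy',p)
for n,(x0,y0,x1,y1) in(('scene',(200,170,320,250)),('side',(190,110,310,230))):
    im=cv2.imread(f'pics/{n}0.png');k=5
    o=cv2.resize(im[y0:y1,x0:x1],None,fx=k,fy=k,interpolation=cv2.INTER_CUBIC)
    def pl(L,col):
        q=(proj(n,np.array([W(p,l) for l in L]))-[x0,y0]+.5)*k
        cv2.polylines(o,[q.astype(np.int32)],True,col,1)
    pl([(65,100,80),(65,-100,80),(-65,-100,80),(-65,100,80)],(0,255,0));pl([(65,100,0),(65,-100,0),(-65,-100,0),(-65,100,0)],(0,200,200))
    for w in(0,8):pl([lid(p,0,104,w),lid(p,0,-104,w),lid(p,135,-104,w),lid(p,135,104,w)],(0,0,255))
    for s in(1,-1):pl([latch(p,s,0,18),latch(p,s,0,-18),latch(p,s,30,-18),latch(p,s,30,18)],(255,0,0))
    cv2.imwrite(f'pics/fit_{n}.png',o)
a,b=cv2.imread('pics/fit_scene.png'),cv2.imread('pics/fit_side.png')
b=b[:400]if 0 else cv2.resize(b,(400,400));a=cv2.resize(a,(400,267));c=np.zeros((600,800,3),np.uint8)
cv2.imwrite('pics/fitside.png',cv2.imread('pics/fit_side.png'))
E
python3 f1.py
```

```text
[ 5.16505e+02  1.04100e+00 -2.40000e-01  1.70800e+00  1.31500e+00
  1.30900e+00]
[[-0.7, -0.7], [-0.8, -1.3], [-0.2, -2.3], [0.1, 0.6], [-0.1, 1.6], [-1.1, 3.1], [-0.5, 0.5], [-0.9, -0.5], [0.7, -0.4], [0.4, -0.2], [-2.1, -0.4], [0.5, -0.7], [-4.3, -1.5], [-1.2, -1.0], [-0.7, -0.5], [-0.8, 0.8], [-0.6, 1.3]]
```

View pics/fit_scene.png

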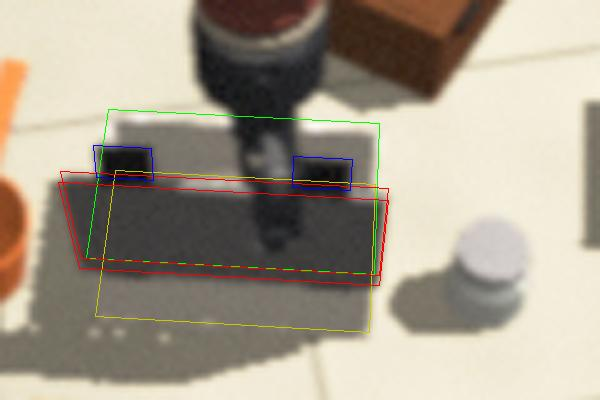

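View pics/fitside.png

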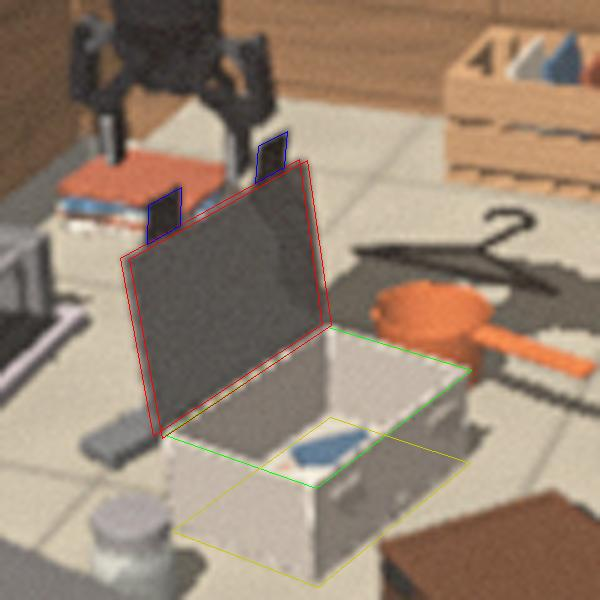

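The overlay is close, but the scene's -y side is about 2 px off. I'll re-pick the scene points from the 5x crop, for example the lid corners at (56,183), (388,192), (381,287) and (91,275).

```bash
python3 - <<'E'
s=open('f1.py').read()
i=s.index("('scene',lambda p:lid(p,135,104,8)");j=s.index("('side',lambda p:latch(p,1,30)")
s=s[:i]+"""('scene',lambda p:lid(p,135,104,8),B(388,195)),('scene',lambda p:lid(p,135,-104,8),B(56,183)),
('scene',lambda p:lid(p,0,104,8),B(381,287)),('scene',lambda p:lid(p,0,-104,8),B(89,275)),('scene',lambda p:[65,100,0],B(370,334)),('scene',lambda p:[65,-100,0],B(98,316)),
('scene',lambda p:[-65,100,80],B(376,132)),('scene',lambda p:[-65,-100,80],B(116,121)),
('scene',lambda p:latch(p,1,15),B(323,173)),('scene',lambda p:latch(p,-1,15),B(126,164)),
"""+s[j:]
s=s.replace("obs=[","B=lambda x,y:(199.5+x/5,169.5+y/5)\nobs=[",1).replace("170+x/3,100+y/3","169.5+x/3,99.5+y/3")
open('f1.py','w').write(s)
E
python3 f1.py; python3 - <<'E'
from station import *
import cv2,numpy as np
from fit import *
p=np.load('p.npy')
for a in(0,):
    for l in('latch_left','latch_right'): pass
for nm,L in(('edge',lid(p,135,0,8)),('hinge',[65,0,80]),('ll',latch(p,1,30)),('lr',latch(p,-1,30))):print(nm,W(p,L).round())
c=get_calibration('wrist');print(np.round(c['mount'],2).tolist())
def g(n,z,name,cam):
    for d in spot_in(name,cam)[:2]:
        u=d['extent'];k=C[cam];K=np.array([[k['fx'],0,k['cx']],[0,k['fy'],k['cy']],[0,0,1]])
        q=cv2.undistortPoints(np.array([[u[:2]]],float),K,np.array(k['D']))[0,0];R=np.array(k['R'])
        r=R.T@[*q,1];o=-R.T@np.array(k['t']);print(name,(o+r*(z-o[2])/r[2]).round(),d['score'])
g(0,35,'jar','scene');g(0,35,'dipper','scene');g(0,150,'stack_top','scene')
E
```

```text
[ 5.18779e+02  2.00000e-01 -2.38000e-01  1.68200e+00  1.39300e+00
  1.41300e+00]
[[-0.6, -0.3], [-0.9, -1.0], [-0.2, -2.1], [0.2, 0.8], [0.0, 1.8], [-1.0, 3.4], [0.3, 1.0], [-0.2, -0.0], [0.7, -0.1], [0.1, 0.6], [0.6, -0.5], [-0.4, 0.3], [-1.9, -0.6], [-0.2, 0.2], [-0.6, 0.8], [0.7, -1.3], [-1.7, -1.8], [-0.2, -0.1], [-0.4, -0.3], [-0.3, 1.1], [-0.4, 1.5]]
edge [604. -21. 213.]
hinge [582. -15.  80.]
ll [613.  41. 246.]
lr [585. -80. 246.]
[[-0.0, -0.95, -0.3, 77.8], [1.0, -0.0, 0.0, 0.45], [-0.0, -0.3, 0.95, -143.88], [0.0, 0.0, 0.0, 1.0]]
jar [586. 164.  35.] 0.9
jar [452. -79.  35.] 0.51
dipper [ 454. -194.   35.] 0.81
dipper [593. 173.  35.] 0.24
stack_top [533. 475. 150.] 0.7
```

```bash
cat > h.py <<'E'
from station import *
from fit import *
p=np.load('p.npy');Y=np.degrees(p[2]);ATT=[180,0,Y]
def T(x,y,z):return W(p,[x,y,z]).tolist()
def st(s):
    o=get_obs();print(s,round(o['t'],2),np.round(o['tcp_pos'],1),np.round(o['wrist_force'],1));return o
E
python3 - <<'E'
from h import *
o=st('0');x=o['tcp_pos'];x=list(x);move_l([x[0],x[1],320],speed=250);grip(0)
goto(T(155,0,320),ATT);st('above')
move_l(T(130,0,180),speed=200);st('behind')
def c(a,u=110):
    return T(65-u*np.cos(a)+8*np.sin(a)+11,0,80+u*np.sin(a)+8*np.cos(a))
for a in np.linspace(1.6,0.05,12):
    move_l(c(a),speed=90);st(round(a,2))
z=c(0)[2]
for k in range(8):
    q=c(0);q[2]=z-k;move_l(q,speed=40);o=st(k)
    if o['wrist_force'][2]>6:break
cv2.imwrite('pics/s1.png',get_image('side')[110:230,190:310,::-1])
im=get_image('side');a=get_image('scene')
cv2.imwrite('pics/l1.png',np.hstack([cv2.resize(im[130:230,205:305],(400,400),interpolation=2),cv2.resize(a[160:260,200:300],(400,400),interpolation=2)])[:,:,::-1])
E
```

```text
0 0.85 [625.    0.  231.3] [-0.2 -0.4 -0.4]
above 3.67 [669.4 -36.2 320. ] [ 0.3 -0.6  0.9]
behind 4.53 [646.3 -30.6 181.6] [0.1 0.3 0.7]
1.6 5.17 [604.  -20.4 190.5] [ 0.6  0.2 -0.1]
1.46 5.5 [588.4 -16.7 190.1] [-0.7 -0.4  0.2]
1.32 5.83 [573.3 -13.  188.3] [ 1.1 -0.6  0.3]
1.18 6.15 [558.6  -9.5 184.5] [-0.   0.   0.1]
1.04 6.47 [544.7  -6.1 178.5] [ 0.2 -0.7  0.6]
0.9 6.8 [531.6  -2.9 170.6] [ 0.5 -0.   0.7]
0.75 7.12 [ 5.197e+02 -1.000e-01  1.608e+02] [-0.3  0.9 -0.1]
0.61 7.45 [509.2   2.5 149.4] [ 0.7  0.6 -0.5]
0.47 7.78 [500.1   4.6 136.4] [ 0.4 -0.3  1. ]
0.33 8.1 [493.2   6.3 122.6] [-0.7 -0.1  0.7]
0.19 8.43 [488.5   7.5 108.1] [0.1 0.5 1.4]
0.05 8.75 [485.7   8.2  92.9] [ 0.1 -0.8  0.9]
0 9.04 [485.9   8.2  88.1] [ 0.1 -0.7  0.4]
1 9.29 [485.8   8.2  87.9] [-2.5 -0.2  5.8]
2 9.54 [485.9   8.2  87.9] [-4.7  0.7 11.6]
```

View pics/l1.png

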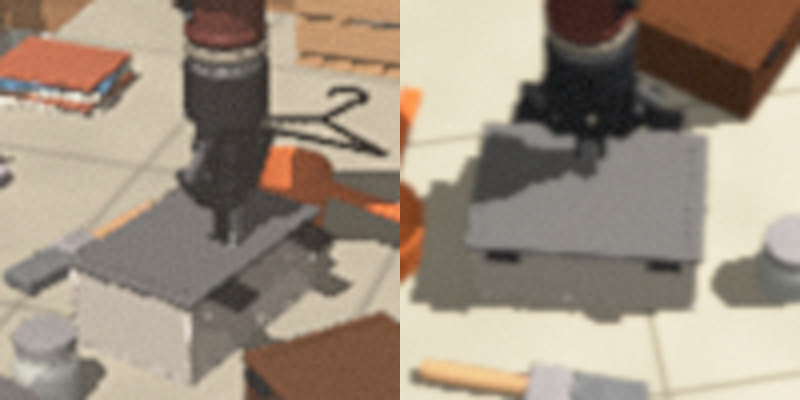

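The lid is shut, with contact at z = 88. Side-half lid corners are (190,305), (72,268) and (318,208). Scene-half corners are (705,138), (485,125), (467,246) and (697,263). The latches still stick out. I'll refit the tub with the lid at 0 before working them.

```bash
cat > f2.py <<'E'
from fit import *
S=lambda x,y:(204.6+x/4,129.6+y/4)
A=lambda x,y:(199.6+(x-400)/4,159.6+y/4)
obs=[('side',[-70,104,88],S(190,305)),('side',[65,104,88],S(72,267)),('side',[-70,-104,88],S(318,208)),('side',[-65,100,0],S(192,383)),('side',[65,100,0],S(82,342)),
('scene',[-70,104,88],A(706,137)),('scene',[-70,-104,88],A(485,124)),('scene',[65,-104,88],A(467,246)),('scene',[65,104,88],A(699,263)),('scene',[65,100,0],A(694,311)),('scene',[65,-100,0],A(490,300))]
res=lambda p:np.concatenate([proj(n,W(p,L))[0]-z for n,L,z in obs])
r=least_squares(res,[518,0,-.24],loss='soft_l1',x_scale=[10,10,.1]);print(r.x.round(3),np.round(res(r.x).reshape(-1,2),1).tolist())
b=least_squares(lambda q:np.concatenate([proj('side',W([*r.x,0,a,a2],latch([*r.x,0,a,a2],s,30)))[0]-z for a,a2,s,z in ((q[0],0,1,S(228,304)),(0,q[1],-1,S(318,244)))]),[1.4,1.4]);print(b.x,b.fun)
np.save('p2.npy',[*r.x,0,*b.x])
E
python3 f2.py; sed -i 's/p.npy/p2.npy/' h.py; python3 - <<'E'
from h import *
o=st('');print(np.load('p.npy').round(3))
x=list(o['tcp_pos']);move_l([x[0],x[1],150],speed=200)
goto(T(-110,30,170),ATT);st('')
im=get_image('wrist');cv2.imwrite('pics/w1.png',im[:,:,::-1])
E
```

```text
[ 5.21616e+02 -4.59000e-01 -2.34000e-01] [[0.1, -0.2], [-1.8, -1.5], [0.2, -0.4], [-0.3, 1.1], [-2.2, 0.3], [0.4, -1.0], [-1.1, -0.5], [-1.0, 0.3], [1.2, -0.9], [0.2, -0.2], [-3.6, -0.4]]
[0.14553155 1.26323871] [-0.7018443   3.59698695  1.38595918  0.51041195]
 9.69 [485.9   8.2  87.9] [-5.5  0.7 12.5]
[ 5.18779e+02  2.00000e-01 -2.38000e-01  1.68200e+00  1.39300e+00
  1.41300e+00]
 10.58 [419.9  54.7 168.4] [0.7 0.2 0.3]
```

View pics/w1.png

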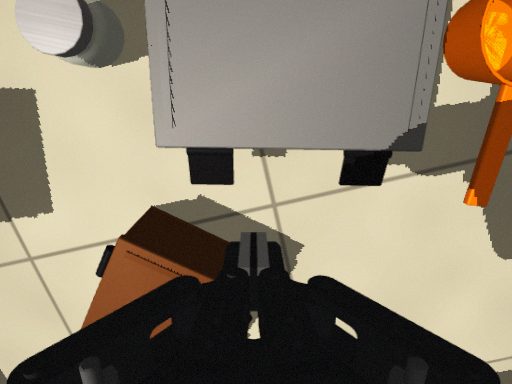

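The wrist view shows the lid's front edge from (155,147) to (424,151). The latches stick out, with their free ends centred at (212,184) and (363,185). I'll back-project these for a precise pose.

```bash
python3 - <<'E'
from h import *
from scipy.spatial.transform import Rotation as Ro
o=get_obs();c=get_calibration('wrist');M=np.array(c['mount'])
R=Ro.from_euler('xyz',o['ee_rot'],degrees=True).as_matrix();t=np.array(o['tcp_pos'])
K=np.array([[c['fx'],0,c['cx']],[0,c['fy'],c['cy']],[0,0,1]])
def bp(u,z):
    q=cv2.undistortPoints(np.array([[u]],float),K,np.array(c['D']))[0,0]
    d=R@M[:3,:3]@[*q,1];x=R@M[:3,3]+t;return x+d*(z-x[2])/d[2]
a=bp((154.5,147.5),88);b=bp((424.5,151),88);d=a-b;yaw=np.arctan2(d[1],d[0])-np.pi/2
print('width',np.linalg.norm(d),'yaw',yaw)
m=(a+b)/2;n=m+70*np.array([np.cos(yaw),np.sin(yaw),0]);print('tub',n,p[:3])
np.save('p3.npy',[n[0],n[1],yaw,0,1.3,1.3]);pp=np.array([n[0],n[1],yaw])
for u in((212,184),(363,185)):
    for z in(74,80,84):
        e=bp(u,z)-n;s,co=np.sin(yaw),np.cos(yaw);print(z,co*e[0]+s*e[1],-s*e[0]+co*e[1])
E
```

```text
width 211.02242561022751 yaw -0.2460644539951029
tub [5.22173497e+02 4.68046921e-01 8.80000000e+01] [ 5.21615658e+02 -4.59188435e-01 -2.34388361e-01]
74 -103.00188012073153 63.69917989327864
80 -101.2701845881701 62.8406861192717
84 -100.11572089979583 62.2683569366004
74 -102.35545506259037 -65.69759624254795
80 -100.6400252897939 -63.30012577370343
84 -99.49640544126297 -61.701812127807116
```

```bash
sed -i 's/p2.npy/p3.npy/' h.py; cat > push.py <<'E'
from h import *
def F(v=True):
    f=np.mean([(wait(.02),get_obs()['wrist_force'])[1] for _ in range(6)],0)
    return np.array([np.cos(p[2])*f[0]+np.sin(p[2])*f[1],f[2]])
def run(y,l=22):
    c=lambda q,d=0:T(-72-l*np.sin(q)-2*np.cos(q)-11-d,y,84-l*np.cos(q)+2*np.sin(q))
    a=c(1.57);goto(a[:2]+[125],ATT);f0=F();st('above')
    move_l(a,speed=100)
    for q in np.linspace(1.35,.15,7):move_l(c(q,1),speed=60)
    print('arc',F()-f0)
    move_l(T(-72-11-6,y,52),speed=60);print('low',F()-f0)
    for k in range(24):
        x=-72-11-5+.5*k;move_l(T(x,y,52),speed=30);f=F()-f0
        if f[0]<-1.8:break
    print('end x',x+11,'force',f,k);st('')
    move_l(T(x-15,y,52),speed=100);move_l(T(x-15,y,130),speed=200)
E
python3 - <<'E'
from push import *
run(62)
move_l(T(-110,30,170),speed=200);cv2.imwrite('pics/w2.png',get_image('wrist')[100:220,130:450,::-1])
s=get_image('side');cv2.imwrite('pics/s2.png',cv2.resize(s[130:230,205:305],(500,500),interpolation=2)[:,:,::-1])
st('')
a=cv2.imread('pics/w2.png');b=cv2.imread('pics/s2.png');o=np.zeros((500,800,3),np.uint8);o[:,:500]=b;o[:113,500:]=cv2.resize(a,(300,113));cv2.imwrite('pics/c2.png',o)
E
```

```text
above 11.07 [436.1  85.6 125.1] [ 0.5  1.1 -0.6]
arc [-0.45435093  0.50191313]
low [-0.18930426  0.49358535]
end x -75.0 force [-2.32222841  0.95768557] 4
 15.64 [453.5  81.6  51.9] [-2.   1.2  0.2]
 16.99 [421.8  56.8 168.1] [-0.1  0.1  0.4]
```

View pics/c2.png

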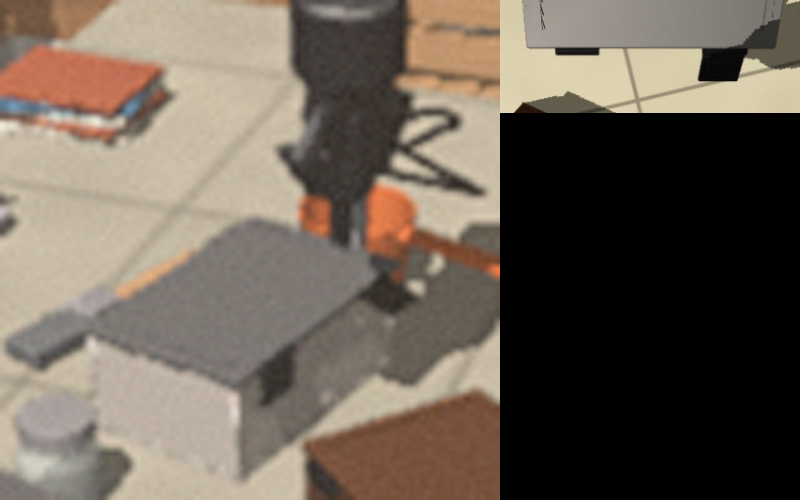

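The left latch hangs flat at side crop (275,375), and the right one still sticks out. I'll push the right one now.

```bash
python3 - <<'E'
from push import *
move_l(T(-110,-62,170),speed=200)
run(-62)
move_l(T(-110,0,170),speed=200);w=get_image('wrist')[100:220,130:450,::-1]
move_l(T(-150,0,330),speed=250)
s=get_image('side')[:,:,::-1];c=get_image('scene')[:,:,::-1];st('')
o=np.zeros((600,800,3),np.uint8);o[:400,:400]=cv2.resize(s[130:230,205:305],(400,400),interpolation=2);o[:400,400:]=cv2.resize(c[150:270,180:300],(400,400),interpolation=2);o[400:520,:320]=w;cv2.imwrite('pics/c3.png',o)
E
```

```text
above 18.0 [405.8 -33.5 125.9] [ 0.2 -0.1 -0. ]
arc [ 0.05422381 -0.85403896]
low [ 0.21050698 -0.22883445]
end x -75.0 force [-3.07971472  1.2944101 ] 4
 22.57 [423.2 -38.6  51.9] [-3.1  1.   1.6]
 24.89 [375.7  36.8 327.3] [-0.5 -0.3  0.5]
```

View pics/c3.png

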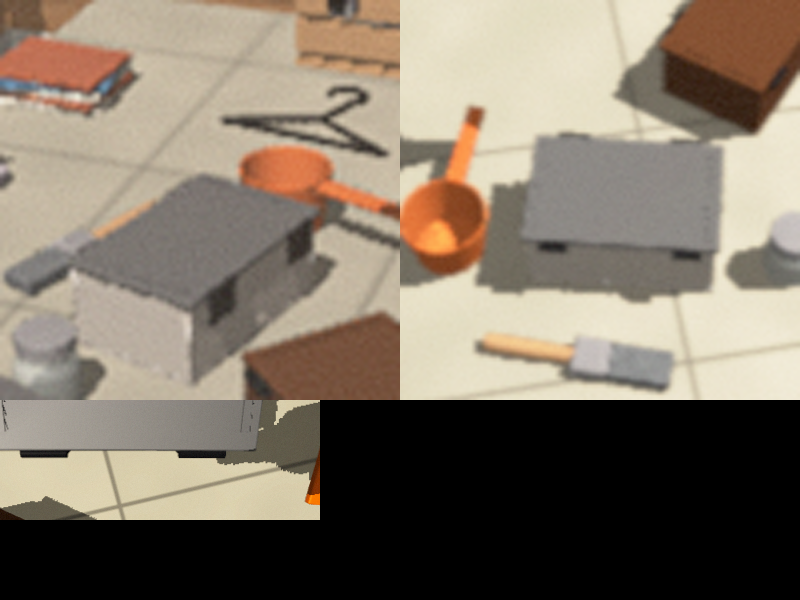

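The lid is shut. Both latches hang flat, at side crop (220,300) and (300,240), and the tub's corners are where they were. The hand is clear.

```bash
python3 -c "
from station import *
print(sign_off())"
```

```text
the job is handed in; nothing more can be done
None
```

The tub's lid is shut and both latches lie flat against the front. The tub did not visibly move, and I handed the job in at about 25 s with the hand clear; no verdict came back.

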